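Seat the release key in the tamper station and hold it down

ROBOT

A 6-joint arm with a two-finger parallel gripper is mounted at the origin on the work surface. World frame = base frame: x ahead of the robot, y to its left, z up, the work surface at z = 0. Lengths are in m, angles in rad, forces in N, time in s.
With the tool pointing down it reaches from about 0.4 to 0.925 m from the base axis. Payload 3.4 kg.
Tool frame: the origin (TCP) lies at the very end of the fingers, on their centre line; the grasp point (between the pads) lies 19 mm behind it; z points along the fingers, y is the direction in which the jaws open and shut (so a half turn about z gives the same grasp; the last joint's range is limited). The gripper opens to 85 mm and grips with 20 to 120 N. Pads are 22 mm wide; open, the fingers measure 114 mm over their backs; the gripper's body (76 mm by 85 mm) begins 54 mm behind the grasp point. The pads swing forward as they close: fully open they stand 13 mm farther back than shut.
Start: joints at [-1.29, 0.307, 1.506, -0, 1.328, -0.073], TCP at [0.199, -0.539, 0.231] pointing down, gripper open.
Joint ranges: [-3.12, 3.12], [-1.05, 2.28], [0.14, 2.33], [-1.42, 4.57], [0.1, 2.73], [-2.68, 2.68]. Speed limits (rad/s): [2.57, 2.57, 3.14, 3.14, 3.14, 3.14].

INTERFACE

Orientations are given as a 3x3 rotation matrix whose columns are the frame's x, y, z axes.
In Python, from cell import ctrl, optics gives the robot as it stands.
- The arm moves only by the shell command python3 -m creep 'ROWS' [FORCE]. ROWS is text: rows parted by semicolons, each of 5 numbers parted by spaces: the shift along the tool's x, y, z in cm, then the turn about the tool's z in rad, then the opening, from 0 (shut) to 1 (fully open). A call has 1 to 8 rows; each row is the pose to reach, as a shift and turn from the pose commanded when the call began, along the tool's axes at that moment; what a row does not reach only later rows make up. A row lasts 1/12 s, in which the tool goes at most 41.7 mm and 7.16 degrees, less where a joint would pass 70% of its speed; a pose out of reach is approached as far as the arm can. A call with a gripper value outside its range is refused whole. The fingers move at their own pace and stop on an object; FORCE is the grip in N (left out, the last holds). Time passes only in rows, so rows that repeat a pose let the fingers close. It gives the time, the measured TCP pose, the force and the opening at its end, in the units of the state.
- ctrl.read_state(): the state, without advancing time (a new reading comes with each control period).
- optics.camera(name): name is "scene" or "top"; returns a dict with "img" (384x512x3 uint8, red, green, blue), "depth" (384x512 float32, m along the optical axis (not along the pixel's ray), 0 where there is no reading), "fov_y" (degrees; the focal length in pixels is half the picture's height over the tangent of half this angle, whatever the lens; pixels are square), "cx", "cy" (the principal point, pixels), "D" ([k1, k2, p1, p2, k3] as OpenCV has them; the pictures are not rectified), "xyz" and "rotation" of the camera in the world. Camera axes: x right, y up, looking along -z (the intrinsics and any distortion apply to the point x, -y, -z); pixel columns grow to the right and rows downward; lengths in m; the calibration is good to about 2 mm. A picture is of the moment at which its call begins.
- ctrl.hand_in(): hands the job in, once; it reports no verdict.
The state is a dict: "t": time; "joint_pos": joint angles; "qd": joint speeds; "joint_torque": joint torques, N m; "position": TCP position; "tool_rot": TCP orientation; "wrist_force": force on the tool from outside, world axes, zero at the start; "wrist_torque": the same for the moment, N m; "opening": finger opening in m.
Only numpy, scipy, OpenCV 4.12 (cv2) and the standard library are available. Lean on these libraries where they do the work, as an engineer would, in place of code of your own. Each camera call takes 0.05 s, during which the arm holds its last target.

TASK

The orange-handled key hangs by its neck in the slotted holder: slide it out through the open end of the slot, then turn it until the four lobes on its foot line up with the cross-shaped socket of the tamper station and push it fully home against the spring plunger, so that its collar sits flush on the socket. Finish while still gripping the key by its handle and keeping it pressed fully home; do not let go, as the spring would push it back out. Leave the cup, the jar and the portafilter standing where they are.

Things in the scene. Friction and masses are not known exactly. Their poses are not given: they have to be found in the camera images.
- key_grip (a point): Centre of the loose key's handle, 75 mm above its underside, on its axis. Key: 0.2 kg, 100 mm tall, hangs upright, z up. Handle: flat orange block, 40 mm long (x axis), 14 mm thick (y axis), from 50 to 100 mm above the underside; grip it across the thickness. When the key is home in the socket this point is 53 mm above the rim.
- key: The same key; origin on its axis at the underside. Heights: foot 0-22 mm, a cross of four equal lobes along x and y, 30 mm tip to tip, 9 mm wide (lowest 5 mm a narrower lead-in, 25 by 6 mm); round collar 40 mm across, 22-26; neck 10 mm across, 26-46; round flange 32 mm across, 46-50 mm, above it the handle. It hangs with its underside 44 mm above the work surface.
- holder: Fixed holder, wood and dark steel. Origin on the work surface below the slot's closed end, where the neck hangs. Slot 14 mm wide, from x = +7 mm to its open end at x = -45 mm. Fork plate 8 mm thick, 54 mm wide (y), x = -45 to +50 mm, top 90 mm up. Base 10 mm high, 70 mm wide, x = -50 to +60; post at x = +34 to +50 under the plate. Nothing stands above the plate.
- holder_seat (a point): Centre of the seat at the plate's top, 90 mm up, axes as the holder's. The key's flange rests on the plate and its collar, wider than the slot, is 12 mm below the plate, so the key cannot be lifted out: move it along the holder's -x until the collar clears the fork (70 mm or more), raised by less than 12 mm on the way.
- socket_rim (a point): Centre of the socket's mouth, in the top of an aluminium boss 48 mm square, 50 mm above the work surface. z up; the cross's two slots lie along this frame's x and y, each 34 mm long, 13 mm wide, with vertical walls: the key fits in any of four quarter turns with 2 mm play each side. 32 mm deep; a spring plunger's top is 12 mm below the rim. Home: collar on the rim, foot 22 mm deep.
- station: Fixed grey tamper station; origin on the work surface under the socket, axes as the socket's. Base plate 18 mm high, x = -70 to +70, y = -220 to +50 mm. Column 40 mm square, 208 mm high at x = +40, y = -170 mm, with a tamping arm towards -x and a lever rising to -y, up to 253 mm high at y = -356. Nothing else high near the socket.
- plunger (a joint): Travel of the spring plunger in the socket, pressed downward, m: 0 at rest, 0.010 with the key fully home (stop at 0.012). The spring pushes up with about 5 N at rest and 11 N at 0.010, more than the key's weight.
- cup: Loose pale green ceramic cup, 76 mm across, 65 mm high; origin at the centre of its underside.
- jar: Loose smoked glass jar with wooden lid, 68 mm across, 102 mm high; origin at the centre of its underside.
- portafilter: Loose stainless portafilter, basket 72 mm across and 38 mm high, black handle reaching 147 mm to its +y; stands on a 6 mm dark silicone mat; origin at the centre of the basket's underside.
Not all that is in view belongs to the job. Leave any blue or red look-alike of the cup alone.

How it is judged:
By the outcome, as a careful person would: the job done as asked, in the order asked, and still so for the second after the job is handed in, while the arm keeps its last pose, push and grip.
It also fails if it takes over 42 s, if anything falls off the work surface, if the arm or the gripper's body presses on something with over 40 N, if the wrist force passes 120 N, or if a joint passes its speed limit or range.

## Working session

There is one attempt and no reset: what is moved stays moved. The work goes in short steps, Python scripts to look and compute and a shell command to move; the robot and the scene stay as the last step left them, time stands still between calls to the robot, and variables do not carry over. Pictures are saved under pics/ and viewed, and the job is handed in when it is done.

```bash
mkdir -p pics; ls
cat > h.py <<'E'
import numpy as np, cv2, pickle
from cell import ctrl, optics
def grab(n,tag):
    c=optics.camera(n); pickle.dump(c,open(f'{tag}.pkl','wb')); cv2.imwrite(f'pics/{tag}.png',cv2.cvtColor(c['img'],cv2.COLOR_RGB2BGR)); return c
def K(c):
    h=c['img'].shape[0]; f=h/2/np.tan(np.radians(c['fov_y'])/2)
    return np.array([[f,0,c['cx']],[0,f,c['cy']],[0,0,1.]])
def rays(c,uv):
    p=cv2.undistortPoints(np.array(uv,float).reshape(-1,1,2),K(c),np.array(c['D'],float)).reshape(-1,2)
    d=np.c_[p[:,0],-p[:,1],-np.ones(len(p))]
    return d@np.array(c['rotation']).T
def plane(c,uv,z):
    d=rays(c,uv); o=np.array(c['xyz']); return o+d*((z-o[2])/d[:,2])[:,None]
def dep(c,uv):
    uv=np.array(uv).reshape(-1,2); d=rays(c,uv); z=c['depth'][uv[:,1].astype(int),uv[:,0].astype(int)]
    return np.array(c['xyz'])+d*z[:,None]
def load(t): return pickle.load(open(f'{t}.pkl','rb'))
E
python3 - <<'E'
from h import *
for n in('scene','top'):
    c=grab(n,n+'0'); print(n,c['xyz'],np.round(c['rotation'],3).tolist(),c['fov_y'],c['cx'],c['cy'],c['D'],(c['depth']==0).mean())
print(ctrl.read_state())
E
```

```text
pics
scene [0.88558699 0.66434405 0.84350606] [[-0.881, -0.343, 0.325], [0.473, -0.666, 0.577], [0.018, 0.662, 0.749]] 44.447952167222624 247.30276315734878 186.98787630464244 [-0.19891737  0.          0.          0.          0.        ] 0.004150390625
top [0.41508882 0.08178109 0.91479401] [[0.048, 0.977, -0.207], [-0.999, 0.046, -0.014], [-0.004, 0.207, 0.978]] 57.935664025050215 258.3949893988952 190.60712787607721 [0.0211303 0.        0.        0.        0.       ] 0.003941853841145833
{'t': 0.1, 'joint_pos': array([-1.29050945e+00,  3.07507862e-01,  1.50751504e+00, -7.21345638e-05,
        1.32839510e+00, -7.35094659e-02]), 'qd': array([-0.00023495,  0.00035834, -0.002075  ,  0.0023082 ,  0.00181336,
        0.00083525]), 'joint_torque': array([ 3.88683611e-04, -4.58526313e+01, -2.52608460e+01, -1.04517810e-04,
        5.63078531e-03, -6.94172442e-06]), 'position': array([ 0.19899368, -0.53881881,  0.23047806]), 'tool_rot': array([[ 9.38058186e-01,  3.46477289e-01, -5.72242362e-04],
       [ 3.46477755e-01, -9.38056585e-01,  1.73474768e-03],
       [ 6.42549566e-05, -1.82556351e-03, -9.99998332e-01]]), 'wrist_force': array([-0.08368092,  1.32527456,  0.46031278]), 'wrist_torque': array([ 0.02904547, -0.00482199,  0.00563742]), 'opening': 0.08529375044747296}
```

View pics/scene0.png

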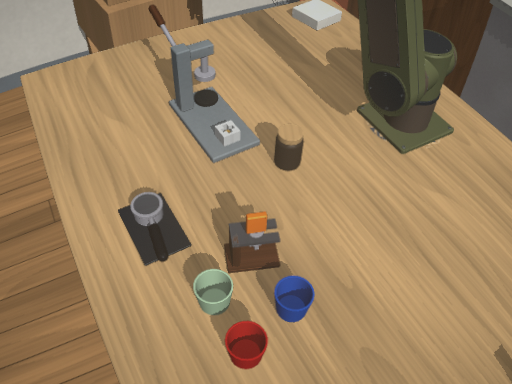

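View pics/top0.png

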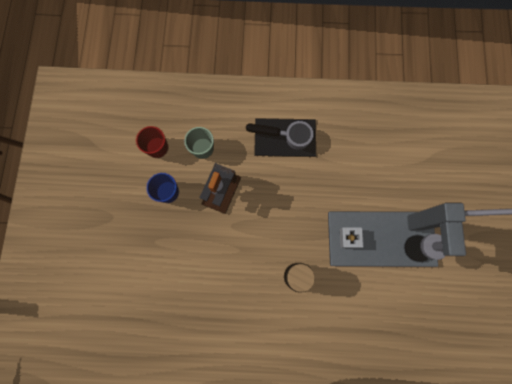

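Run:
```python
from h import *
c=load('top0');s=load('scene0')
a=cv2.resize(c['img'][150:225,185:255],(560,600),interpolation=cv2.INTER_CUBIC)
b=cv2.resize(s['img'][200:280,215:290],(560,600),interpolation=cv2.INTER_CUBIC)
cv2.imwrite('pics/z1.png',cv2.resize(np.hstack([a,b]),(800,428))[:,:,::-1])
a=cv2.resize(c['img'][215:260,330:375],(400,400),interpolation=cv2.INTER_CUBIC)
b=cv2.resize(s['img'][110:155,205:250],(400,400),interpolation=cv2.INTER_CUBIC)
cv2.imwrite('pics/z2.png',np.hstack([a,b])[:,:,::-1])
for n,c in(('top',c),('scene',s)):
    hsv=cv2.cvtColor(c['img'],cv2.COLOR_RGB2HSV)
    m=cv2.inRange(hsv,(5,200,120),(18,255,255))
    k,l,st,ce=cv2.connectedComponentsWithStats(m)
    for i in range(1,k):
        if st[i,4]>25: print(n,st[i],ce[i])
for uv in[(214,181)]: print(dep(load('top0'),[uv]))
for uv in[(256,223)]: print(dep(s,[uv]))
P=dep(load('top0'),[(346,231),(358,231),(352,231),(352,245),(345,243),(360,243)]);print(P)
```

```text
[[0.59498786 0.19449242 0.14744136]]
[[0.60231694 0.1993076  0.12523535]]
[[ 0.50621899 -0.12856402  0.04838357]
 [ 0.50758594 -0.15798897  0.04925589]
 [ 0.50905323 -0.14856151  0.02853407]
 [ 0.47234845 -0.14248766  0.05070215]
 [ 0.47632007 -0.12522765  0.05138832]
 [ 0.47835659 -0.16273079  0.04848543]]
```

```bash
sleep 1
```

```text
(no output)
```

View pics/z1.png

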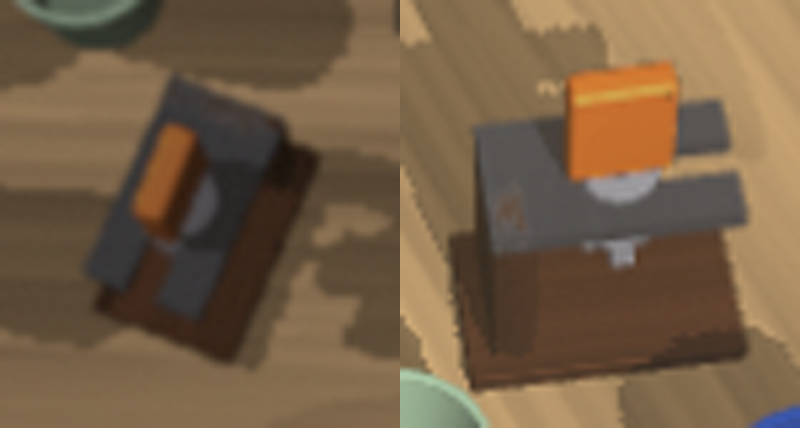

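View pics/z2.png

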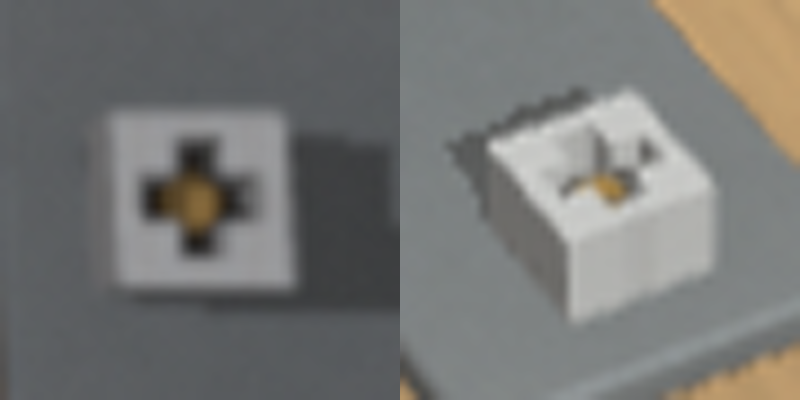

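Run:
```python
from h import *
for t in('top0','scene0'):
    c=load(t); H,W=c['depth'].shape
    v,u=np.mgrid[0:H,0:W]; uv=np.c_[u.ravel(),v.ravel()]
    P=dep(c,uv).reshape(H,W,3); hsv=cv2.cvtColor(c['img'],cv2.COLOR_RGB2HSV)
    tab=P[(np.abs(P[...,2])<.02)&(P[...,0]>.3)&(P[...,0]<.8)]; print(t,'table z',np.median(tab[:,2]),tab[:,2].std())
    near=np.hypot(P[...,0]-.6,P[...,1]-.195)<.12
    m=(cv2.inRange(hsv,(3,170,90),(22,255,255))>0)&near&(P[...,2]>.085)
    print('orange',m.sum(),P[m].min(0),P[m].max(0),[int(x) for x in hsv[181,214]] )
    mt=m&(P[...,2]>.140)
    ys,xs=np.nonzero(mt); Q=plane(c,np.c_[xs,ys],.144)[:,:2]
    r=cv2.minAreaRect((Q*1000).astype(np.float32)); print('top face',len(Q),r)
    mp=near&(P[...,2]>.083)&(P[...,2]<.097)&(hsv[...,1]<90)
    ys,xs=np.nonzero(mp); Q=plane(c,np.c_[xs,ys],.090)[:,:2]
    r=cv2.minAreaRect((Q*1000).astype(np.float32)); print('plate',len(Q),r, np.round(cv2.boxPoints(r)).tolist())
    ns=np.hypot(P[...,0]-.49,P[...,1]+.144)<.06
    ms=ns&(P[...,2]>.042)&(P[...,2]<.06)&(hsv[...,2]>100)
    ms=ns&(hsv[...,2]>130)&(P[...,2]>.042)&(P[...,2]<.06)
    ys,xs=np.nonzero(ms); Q=plane(c,np.c_[xs,ys],.050)[:,:2]
    r=cv2.minAreaRect((Q*1000).astype(np.float32)); print('boss',len(Q),r)
```

```text
top0 table z -1.0200047653619038e-05 0.00415994086875532
orange 84 [0.5798817  0.18688713 0.13527749] [0.61691023 0.20616267 0.14744136] [12, 180, 143]
top face 82 ((597.8063354492188, 196.4129180908203), (11.62768268585205, 38.15229415893555), 72.77468872070312)
plate 605 ((601.7131958007812, 194.78842163085938), (55.228092193603516, 95.66809844970703), 70.42318725585938) [[547.0, 185.0], [638.0, 153.0], [656.0, 205.0], [566.0, 237.0]]
boss 232 ((492.0970764160156, -143.07333374023438), (44.20244598388672, 46.85566329956055), 2.810469627380371)
scene0 table z 0.0011954155829007052 0.0037104913193072124
orange 374 [0.58255813 0.18571291 0.09707754] [0.62001954 0.20696241 0.14809069] [17, 108, 191]
top face 117 ((601.12451171875, 196.0886688232422), (15.913951873779297, 38.661346435546875), 74.36383819580078)
plate 847 ((603.028564453125, 194.3656005859375), (60.35393524169922, 95.93785858154297), 69.90808868408203) [[548.0, 183.0], [638.0, 150.0], [658.0, 206.0], [568.0, 239.0]]
boss 245 ((492.83367919921875, -141.3667449951172), (49.224998474121094, 59.04114532470703), 0.5652445554733276)
```

Run:
```python
from h import *
def lines(c,m,z,name):
    m=m.astype(np.uint8); cs,_=cv2.findContours(m,cv2.RETR_EXTERNAL,cv2.CHAIN_APPROX_NONE)
    k=max(cs,key=cv2.contourArea).reshape(-1,2); Q=plane(c,k,z)[:,:2]*1000
    print(name,len(k),cv2.minAreaRect(Q.astype(np.float32)))
    return Q
c=load('top0'); hsv=cv2.cvtColor(c['img'],cv2.COLOR_RGB2HSV)
b=np.zeros(hsv.shape[:2],bool); b[200:280,322:450]=1
m=(hsv[...,1]<70)&b
Q=lines(c,m,.018,'base')
# edges: +y end and two sides, fit lines
A=Q
for lab,sel in(('x+',(A[:,0]>555)&(A[:,1]<-110)&(A[:,1]>-220)),('x-',(A[:,0]<430)&(A[:,1]<-110)&(A[:,1]>-340)),('y+',(A[:,1]>-100)&(A[:,0]>440)&(A[:,0]<550))):
    S=A[sel]
    if len(S)<5: print(lab,len(S)); continue
    l=cv2.fitLine(S.astype(np.float32),cv2.DIST_HUBER,0,.01,.01).ravel(); print(lab,len(S),l,np.degrees(np.arctan2(l[1],l[0])))
P=lambda c:dep(c,np.c_[[a.ravel() for a in np.mgrid[0:384,0:512][::-1]]].T).reshape(384,512,3)
Pt=P(c)
big=cv2.resize(c['img'][222:254,336:368],None,fx=1,fy=1)
print(cv2.cvtColor(big,cv2.COLOR_RGB2GRAY)[::1,2:30])
```

```text
base 351 ((507.26617431640625, -248.38902282714844), (160.01312255859375, 317.16021728515625), 3.00715708732605)
x+ 43 [ 1.43485665e-02 -9.99897063e-01  5.61628906e+02 -1.63915573e+02] -89.17786
x- 77 [ 5.1301319e-02 -9.9868321e-01  4.2535013e+02 -2.1241171e+02] -87.05936
y+ 43 [ 9.9902767e-01  4.4087518e-02  4.8354095e+02 -9.1960243e+01] 2.5268474
[[ 94  94  94  93  94  93  92  92  92  92  93  94  93  92  92  92  92  92
   90  91  91  93  93  92  92  92  93  93]
 [ 94  93  92  94  94  93  93  92  91  92  93  93  93  92  92  93  92  92
   91  92  91  92  92  91  91  92  93  91]
 [ 94  93  93  93  93  93  92  93  93  92  92  92  92  91  92  92  92  92
   91  91  91  92  92  91  92  90  91  91]
 [ 93  93  93  92  91  92  92  93  93  93  93  91  92  90  92  92  92  91
   91  91  91  91  92  91  91  91  92  91]
 [ 93  93  93  94  94  96  97  97  98  98  97  97  96  96  98  98  98  98
   97  97  97  98  97  95  93  92  92  91]
 [ 94  93  94  98 109 119 121 121 121 122 122 121 121 121 121 121 122 122
  121 121 120 121 120 110  96  92  91  91]
 [ 93  94  98 106 125 142 145 143 144 146 145 1
[... 2295 characters left out ...]
 93  93  94  93  90  88  86  78  74  74  74  73  73  74  73  71  69  70
   68  70  69  69  69  70  70  65  62  63]
 [ 93  92  91  92  90  90  89  86  83  83  83  84  82  81  79  71  66  67
   67  68  67  68  67  67  67  67  68  68]
 [ 94  93  92  91  91  92  92  91  91  92  91  91  90  91  88  84  81  82
   83  83  82  82  82  82  82  81  82  82]
 [ 93  93  92  92  91  91  92  93  93  92  93  93  93  91  90  90  89  90
   91  90  91  90  91  89  88  89  89  88]
 [ 93  94  93  92  93  92  93  91  92  92  93  92  92  92  91  91  91  90
   92  90  90  91  91  90  90  90  90  90]
 [ 93  94  94  92  93  92  92  91  92  92  92  93  92  92  92  91  91  91
   91  90  91  91  91  91  90  89  90  90]]
```

```bash
python3 - <<'E'
from h import *
c=load('top0')
print(plane(c,[(352.3,236.9)],.05))
L=plane(c,[(342.1,230),(342.65,244),(361.87,231),(362.6,244)],.05)
print(L, np.degrees(np.arctan2(*(L[0]-L[1])[[1,0]])),np.degrees(np.arctan2(*(L[2]-L[3])[[1,0]])))
# horizontal edges via subpixel columns
g=cv2.cvtColor(c['img'],cv2.COLOR_RGB2GRAY).astype(float)
for nm,rng,th in(('top',range(222,234),122),('bot',range(250,240,-1),113)):
    pts=[]
    for u in range(345,360):
        r=list(rng)
        for a,b in zip(r,r[1:]):
            if g[a,u]<th<=g[b,u]: pts.append((u,a+(b-a)*(th-g[a,u])/(g[b,u]-g[a,u]))); break
    W=plane(c,pts,.05)[:,:2]; p=np.polyfit(W[:,1],W[:,0],1); print(nm,W.mean(0),np.degrees(np.arctan(p[0])))
# scene: boss centre pixel check
s=load('scene0')
import itertools
def proj(c,p):
    q=(np.array(p)-c['xyz'])@np.array(c['rotation']); q=q*[1,-1,-1]
    return cv2.projectPoints(q.reshape(1,3),np.zeros(3),np.zeros(3),K(c),np.array(c['D'],float))[0].ravel()
for n,p in(('boss',(.492,-.143,.05)),('keytop',(.5995,.196,.144))): print(n,proj(s,p),proj(c,p))
th=np.radians(2.7)
for a,b in itertools.product((-24,24),(-24,24)):
    p=np.array([.492+(a*np.cos(th)-b*np.sin(th))/1e3,-.143+(a*np.sin(th)+b*np.cos(th))/1e3,.05]); print(a,b,proj(s,p))
# orange long-face direction in scene
P=dep(s,np.c_[[a.ravel() for a in np.mgrid[0:384,0:512][::-1]]].T).reshape(384,512,3)
hsv=cv2.cvtColor(s['img'],cv2.COLOR_RGB2HSV)
m=(cv2.inRange(hsv,(3,170,90),(22,255,255))>0)&(np.hypot(P[...,0]-.6,P[...,1]-.195)<.06)&(P[...,2]<.135)&(P[...,2]>.1)
print('face',m.sum()); Q=P[m][:,:2].astype(np.float32); l=cv2.fitLine(Q,cv2.DIST_HUBER,0,.01,.01).ravel(); print(l,np.degrees(np.arctan(l[1]/l[0])))
mm=(cv2.inRange(hsv,(3,100,90),(24,255,255))>0)&(np.hypot(P[...,0]-.6,P[...,1]-.195)<.06)&(P[...,2]>.138)
ys,xs=np.nonzero(mm);W=plane(s,np.c_[xs,ys],.144);print(mm.sum(),cv2.minAreaRect((W[:,:2]*1000).astype(np.float32)))
E
python3 - <<'E'
import sys; sys.path.insert(0,'.')
import os; os.chdir('.')
from h import *
s=load('scene0'); cv2.imwrite('pics/z3.png',cv2.resize(s['img'][205:255,230:290],(720,600),interpolation=cv2.INTER_NEAREST)[:,:,::-1])
E
```

```text
[[ 0.49225181 -0.1435896   0.05      ]]
[[ 0.50805485 -0.11854625  0.05      ]
 [ 0.47369334 -0.11978977  0.05      ]
 [ 0.50797706 -0.16732333  0.05      ]
 [ 0.47612449 -0.16862694  0.05      ]] 2.0725856445355677 2.3436125335259588
top [ 0.51662423 -0.1430663 ] -2.7182427439863694
bot [ 0.46804299 -0.14262651] -2.751293733327145
boss [227.87150992 129.06056268] [352.06102619 236.99058068]
keytop [256.78186226 215.21657917] [213.68372678 179.4063747 ]
-24 -24 [231.43371112 120.66372663]
-24 24 [240.81136683 131.39155775]
24 -24 [215.06466315 126.77050163]
24 24 [224.17282044 137.79604291]
face 216
[ 0.95149755 -0.30765635  0.60471916  0.1994239 ] -17.918045
158 ((600.7106323242188, 197.01327514648438), (19.798648834228516, 40.01547622680664), 72.69506072998047)
```

View pics/z3.png

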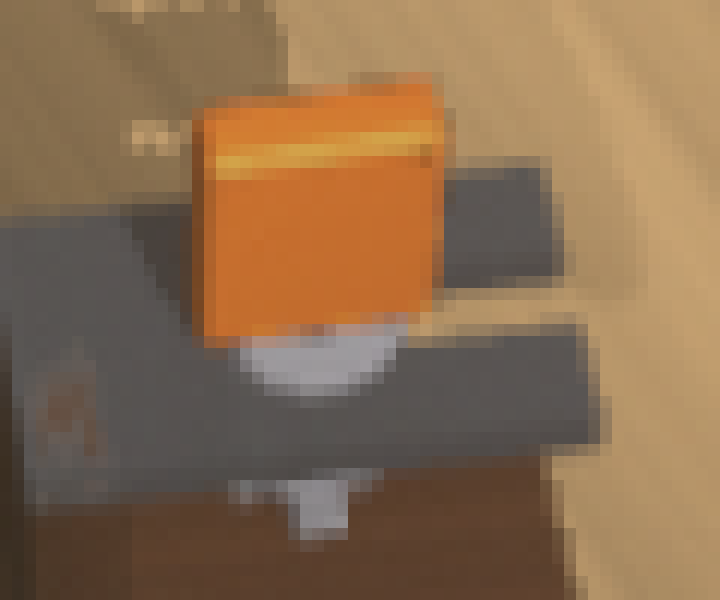

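```bash
cat > go.py <<'E'
import sys
from h import *
# target x y z(m) tool-y yaw(deg)
x,y,z,a=map(float,sys.argv[1:5]); s=ctrl.read_state(); R=np.array(s['tool_rot']); p=np.array(s['position'])
d=R.T@(np.array([x,y,z])-p)*100
cur=np.degrees(np.arctan2(R[1,1],R[0,1])); w=(a-cur+180)%360-180
print('t',round(s['t'],2),'pos',p.round(4),'yaw_y',cur.round(2),'tilt',R[:,2].round(4),'open',round(s['opening'],4),'F',np.round(s['wrist_force'],1),'j',np.round(s['joint_pos'],2))
print('shift cm',d.round(2),'turn',round(-np.radians(w),3))
E
python3 go.py .5995 .196 .19 72
python3 - <<'E'
from h import *
c=load('top0'); P=dep(c,[(200,150),(205,135),(300,270),(214,150)]);print(P.round(3))
E
```

```text
t 0.1 pos [ 0.199  -0.5388  0.2305] yaw_y -69.73 tilt [-6.0e-04  1.7e-03 -1.0e+00] open 0.0853 F [-0.1  1.3  0.5] j [-1.29  0.31  1.51 -0.    1.33 -0.07]
shift cm [ 63.03 -55.05   4.15] turn -2.474
[[ 0.715  0.261  0.002]
 [ 0.749  0.246  0.029]
 [ 0.407 -0.01   0.103]
 [ 0.718  0.223 -0.   ]]
```

```bash
python3 -m creep '63 -55 0 -2.474 1;63 -55 0 -2.474 1;63 -55 0 -2.474 1;63 -55 0 -2.474 1;63 -55 0 -2.474 1;63 -55 0 -2.474 1;63 -55 0 -2.474 1;63 -55 0 -2.474 1' 40; python3 go.py .5995 .196 .2 72
```

```text
t: 0.77
position: [0.359, -0.2447, 0.2311]
tool_rot: [[0.21, 0.978, -0.0], [0.978, -0.21, 0.0], [0.0, -0.0, -1.0]]
wrist_force: [0.5, -0.7, -0.1]
opening: 0.0853
t 0.77 pos [ 0.359  -0.2447  0.2311] yaw_y -12.12 tilt [-2.e-04  3.e-04 -1.e+00] open 0.0853 F [ 0.5 -0.7 -0.1] j [-0.7   0.11  1.78  0.    1.26 -0.48]
shift cm [48.14 14.27  3.12] turn -1.468
```

```bash
python3 -m creep '48.1 14.3 0 -1.468 1;48.1 14.3 0 -1.468 1;48.1 14.3 0 -1.468 1;48.1 14.3 0 -1.468 1;48.1 14.3 0 -1.468 1;48.1 14.3 0 -1.468 1;48.1 14.3 0 -1.468 1;48.1 14.3 0 -1.468 1'; python3 go.py .5995 .196 .2 72
```

```text
t: 1.43
position: [0.5206, 0.047, 0.231]
tool_rot: [[-0.71, 0.704, -0.001], [0.704, 0.71, -0.0], [0.0, -0.001, -1.0]]
wrist_force: [1.4, -0.4, 0.8]
opening: 0.0853
t 1.43 pos [0.5206 0.047  0.231 ] yaw_y 45.24 tilt [-6.e-04 -2.e-04 -1.e+00] open 0.0853 F [ 1.4 -0.4  0.8] j [ 0.01  0.23  1.61 -0.    1.29 -0.78]
shift cm [ 4.89 16.14  3.1 ] turn -0.467
```

```bash
python3 -m creep '4.9 16.1 3.1 -0.467 0.7;4.9 16.1 3.1 -0.467 0.7;4.9 16.1 3.1 -0.467 0.7;4.9 16.1 3.1 -0.467 0.7;4.9 16.1 3.1 -0.467 0.7;4.9 16.1 3.1 -0.467 0.7;4.9 16.1 3.1 -0.467 0.7;4.9 16.1 3.1 -0.467 0.7'; python3 go.py .5995 .196 .103 72
python3 - <<'E'
from h import *
grab('scene','s1');grab('top','t1')
E
```

```text
t: 2.1
position: [0.599, 0.1918, 0.2002]
tool_rot: [[-0.949, 0.317, -0.001], [0.317, 0.949, -0.001], [0.001, -0.001, -1.0]]
wrist_force: [0.4, -0.1, -0.4]
opening: 0.0598
t 2.1 pos [0.599  0.1918 0.2002] yaw_y 71.54 tilt [-1.2e-03 -9.0e-04 -1.0e+00] open 0.0598 F [ 0.4 -0.1 -0.4] j [ 0.24  0.41  1.43 -0.    1.31 -1.01]
shift cm [0.08 0.42 9.72] turn -0.008
```

View pics/s1.png

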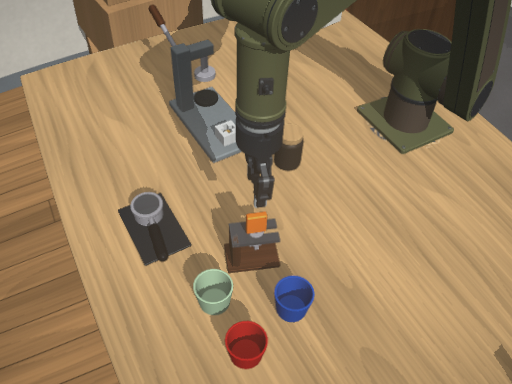

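The gripper hangs above the key: fingertips near pixel (260,203), the orange handle at (256,222). Next I re-read the pose and go down.

```bash
python3 go.py .5995 .196 .103 72
```

```text
t 2.2 pos [0.5993 0.1916 0.2008] yaw_y 71.5 tilt [-0.e+00 -3.e-04 -1.e+00] open 0.0598 F [-0.2  0.4 -0.4] j [ 0.24  0.4   1.43 -0.    1.31 -1.01]
shift cm [0.13 0.43 9.78] turn -0.009
```

```bash
python3 -m creep '0.13 0.43 3 -0.009 0.7;0.13 0.43 6 -0.009 0.7;0.13 0.43 8 -0.009 0.7;0.13 0.43 9 -0.009 0.7;0.13 0.43 9.7 -0.009 0.7;0.13 0.43 9.7 -0.009 0.7;0.13 0.43 9.7 -0.009 0.7'; python3 go.py .5995 .196 .103 72
python3 - <<'E'
from h import *
s=grab('scene','s2');t=grab('top','t2')
a=cv2.resize(t['img'][150:225,185:255],(400,428),interpolation=cv2.INTER_CUBIC)
b=cv2.resize(s['img'][190:270,215:290],(400,428),interpolation=cv2.INTER_CUBIC)
cv2.imwrite('pics/z4.png',np.hstack([a,b])[:,:,::-1])
E
```

```text
t: 2.78
position: [0.6007, 0.1973, 0.1043]
tool_rot: [[-0.952, 0.308, 0.001], [0.308, 0.952, 0.0], [-0.001, 0.001, -1.0]]
wrist_force: [0.3, -0.3, 0.3]
opening: 0.0595
t 2.78 pos [0.6007 0.1973 0.1043] yaw_y 72.09 tilt [ 1.4e-03  3.0e-04 -1.0e+00] open 0.0595 F [ 0.3 -0.3  0.3] j [ 0.25  0.5   1.54 -0.    1.1  -1.01]
shift cm [ 0.08 -0.16  0.13] turn 0.002
```

View pics/z4.png

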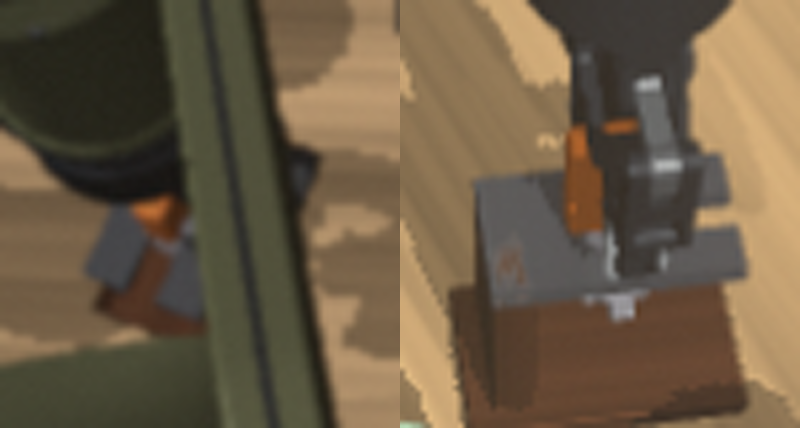

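The near finger (right half, about (650,200)) stands in front of the orange handle (580,190), and the far finger is behind it, so the fingers straddle the handle clear of the plate. Next I close the grip.

```bash
python3 -m creep '0.08 -0.16 0.1 0 0.3;0.08 -0.16 0.1 0 0;0.08 -0.16 0.1 0 0;0.08 -0.16 0.1 0 0;0.08 -0.16 0.1 0 0;0.08 -0.16 0.1 0 0;0.08 -0.16 0.1 0 0;0.08 -0.16 0.1 0 0' 60; python3 go.py .5995 .196 .103 72
```

```text
t: 3.55
position: [0.599, 0.1965, 0.1029]
tool_rot: [[-0.952, 0.307, 0.001], [0.307, 0.952, 0.0], [-0.001, 0.0, -1.0]]
wrist_force: [-1.2, 0.1, 4.2]
opening: 0.0132
t 3.55 pos [0.599  0.1965 0.1029] yaw_y 72.14 tilt [ 7.e-04  3.e-04 -1.e+00] open 0.0132 F [-1.2  0.1  4.2] j [ 0.25  0.5   1.55  0.    1.1  -1.01]
shift cm [-0.06 -0.03 -0.01] turn 0.002
```

```bash
python3 -m creep '0 0 -0.3 0 0;0 0 -0.6 0 0;0 0 -0.6 0 0;0 0 -0.6 0 0'; python3 go.py .599 .1965 .109 72; python3 -m creep '0.5 0.013 0 0 0;1 0.026 0 0 0;1.5 0.04 0 0 0;1.5 0.04 0 0 0;1.5 0.04 0 0 0'; python3 go.py .599 .1965 .109 72
```

```text
t: 3.88
position: [0.5985, 0.1962, 0.1079]
tool_rot: [[-0.952, 0.307, -0.001], [0.307, 0.952, -0.0], [0.001, -0.0, -1.0]]
wrist_force: [0.6, 0.8, -2.6]
opening: 0.0135
t 3.88 pos [0.5985 0.1962 0.1079] yaw_y 72.13 tilt [-7.e-04 -2.e-04 -1.e+00] open 0.0135 F [ 0.6  0.8 -2.6] j [ 0.25  0.49  1.54 -0.    1.11 -1.01]
shift cm [-0.04  0.04 -0.11] turn 0.002
t: 4.3
position: [0.584, 0.2015, 0.1083]
tool_rot: [[-0.952, 0.306, -0.0], [0.306, 0.952, -0.0], [0.0, -0.0, -1.0]]
wrist_force: [-0.0, -0.1, -2.5]
opening: 0.0134
t 4.3 pos [0.584  0.2015 0.1083] yaw_y 72.17 tilt [-4.e-04 -1.e-04 -1.e+00] open 0.0134 F [-0.  -0.1 -2.5] j [ 0.26  0.48  1.57 -0.    1.1  -1.  ]
shift cm [-1.58 -0.01 -0.07] turn 0.003
```

```bash
python3 -m creep '1 0.03 0 0 0;2 0.05 0 0 0;3 0.08 0 0 0;4 0.1 0 0 0;4 0.1 0 0 0;4 0.1 0 0 0'; python3 go.py .599 .1965 .109 72
python3 - <<'E'
from h import *
s=grab('scene','s3');t=grab('top','t3')
a=cv2.resize(t['img'][150:225,185:255],(400,428),interpolation=cv2.INTER_CUBIC)
b=cv2.resize(s['img'][190:270,230:305],(400,428),interpolation=cv2.INTER_CUBIC)
cv2.imwrite('pics/z5.png',np.hstack([a,b])[:,:,::-1])
E
```

```text
t: 4.8
position: [0.5459, 0.2149, 0.1085]
tool_rot: [[-0.952, 0.306, -0.0], [0.306, 0.952, -0.0], [0.0, -0.0, -1.0]]
wrist_force: [-0.5, 0.4, -2.0]
opening: 0.0134
t 4.8 pos [0.5459 0.2149 0.1085] yaw_y 72.2 tilt [-1.e-04 -2.e-04 -1.e+00] open 0.0134 F [-0.5  0.4 -2. ] j [ 0.3   0.44  1.64 -0.    1.06 -0.96]
shift cm [-5.62 -0.12 -0.06] turn 0.004
```

View pics/z5.png

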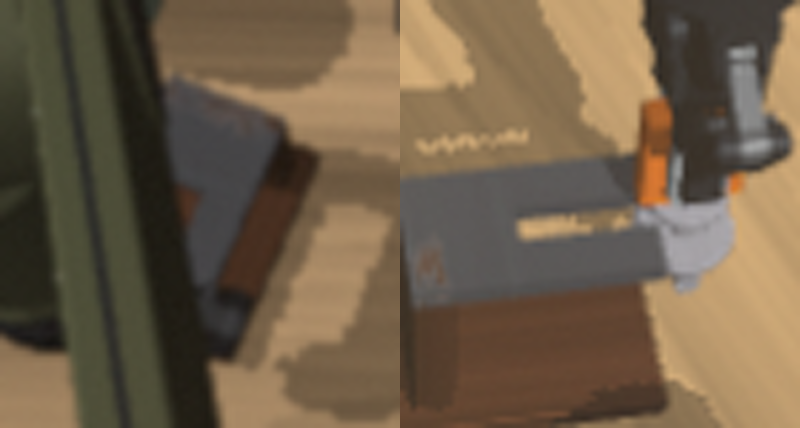

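The key is leaving the open end: the handle is at (650,160) in the right half with the collar just past the fork tips, and the holder is undisturbed. I keep going along the slot, then raise it.

```bash
python3 -m creep '1 0.03 0 0 0;2.5 0.06 0 0 0;4.5 0.12 0 0 0;4.5 0.12 0 0 0;4.5 0.12 0 0 0;4.5 0.12 -4 0 0;4.5 0.12 -7 0 0;4.5 0.12 -7 0 0'; python3 go.py .492 -.143 .18 92.6
```

```text
t: 5.57
position: [0.5088, 0.2312, 0.1845]
tool_rot: [[-0.952, 0.307, 0.012], [0.307, 0.952, 0.004], [-0.01, 0.008, -1.0]]
wrist_force: [1.1, 0.9, -1.0]
opening: 0.0132
t 5.57 pos [0.5088 0.2312 0.1845] yaw_y 72.14 tilt [ 0.0118  0.0042 -0.9999] open 0.0132 F [ 1.1  0.9 -1. ] j [ 0.35  0.32  1.62 -0.    1.19 -0.91]
shift cm [ -9.87 -36.13   0.27] turn -0.357
```

```bash
python3 -m creep '-9.87 -36.1 0 -0.357 0;-9.87 -36.1 0 -0.357 0;-9.87 -36.1 0 -0.357 0;-9.87 -36.1 0 -0.357 0;-9.87 -36.1 0 -0.357 0;-9.87 -36.1 0 -0.357 0;-9.87 -36.1 0 -0.357 0;-9.87 -36.1 0 -0.357 0'; python3 go.py .492 -.143 .15 92.6;python3 -m creep '0 -2 0 0 0;0 -3.5 0 0 0;0 -3.5 0 0 0;0 -3.5 0 0 0;0 -3.5 0 0 0';python3 go.py .492 -.143 .15 92.6
```

```text
t: 6.23
position: [0.4896, -0.095, 0.1782]
tool_rot: [[-0.999, -0.045, 0.001], [-0.045, 0.999, -0.0], [-0.001, -0.0, -1.0]]
wrist_force: [1.2, 0.2, -2.2]
opening: 0.0129
t 6.23 pos [ 0.4896 -0.095   0.1782] yaw_y 92.59 tilt [ 6.e-04 -2.e-04 -1.e+00] open 0.0129 F [ 1.2  0.2 -2.2] j [-0.28  0.25  1.74  0.    1.15 -1.89]
shift cm [-0.03 -4.81  2.82] turn -0.0
t: 6.65
position: [0.4912, -0.1274, 0.178]
tool_rot: [[-0.999, -0.045, -0.001], [-0.045, 0.999, 0.001], [0.001, 0.001, -1.0]]
wrist_force: [-0.6, -0.1, -2.5]
opening: 0.0131
t 6.65 pos [ 0.4912 -0.1274  0.178 ] yaw_y 92.57 tilt [-6.e-04  8.e-04 -1.e+00] open 0.0131 F [-0.6 -0.1 -2.5] j [-0.34  0.26  1.72  0.    1.16 -1.95]
shift cm [-0.01 -1.56  2.79] turn -0.001
```

```bash
python3 -m creep '0 -1.56 1 0 0;0 -1.56 2 0 0;0 -1.56 2.8 0 0;0 -1.56 2.8 0 0;0 -1.56 2.8 0 0'
python3 - <<'E'
from h import *
s=grab('scene','s4');t=grab('top','t4')
a=cv2.resize(t['img'][200:260,325:380],(400,436),interpolation=cv2.INTER_CUBIC)
b=cv2.resize(s['img'][85:145,205:260],(400,436),interpolation=cv2.INTER_CUBIC)
cv2.imwrite('pics/z6.png',np.hstack([a,b])[:,:,::-1])
E
python3 go.py .492 -.143 .15 92.6
```

```text
t: 7.07
position: [0.4914, -0.1422, 0.1495]
tool_rot: [[-0.999, -0.046, -0.002], [-0.046, 0.999, 0.001], [0.002, 0.001, -1.0]]
wrist_force: [1.4, 0.5, -1.9]
opening: 0.0133
t 7.17 pos [ 0.4924 -0.1428  0.1504] yaw_y 92.64 tilt [-0.e+00  2.e-04 -1.e+00] open 0.0137 F [-0.1  0.2 -2.2] j [-0.36  0.3   1.75  0.    1.09 -1.98]
shift cm [ 0.04 -0.01  0.04] turn 0.001
```

View pics/z6.png

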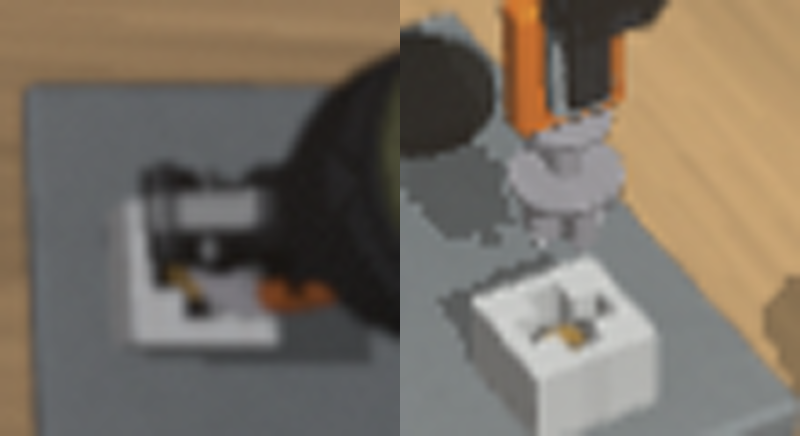

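View pics/s4.png

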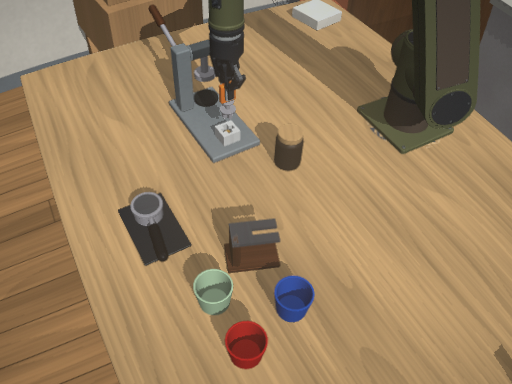

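Run:
```python
from h import *
s=load('s4')
def proj(c,p):
    q=(np.array(p).reshape(-1,3)-c['xyz'])@np.array(c['rotation']); q=q*[1,-1,-1]
    return cv2.projectPoints(q,np.zeros(3),np.zeros(3),K(c),np.array(c['D'],float))[0].reshape(-1,2)
a=np.linspace(0,2*np.pi,200)
z0=.0915
for nm,r,z in(('collar top',.02,z0+.026),('collar bot',.02,z0+.022),('flange top',.016,z0+.05),('flange bot',.016,z0+.046)):
    q=proj(s,np.c_[.4922+r*np.cos(a),-.143+r*np.sin(a),np.full(200,z)]); print(nm,q.min(0),q.max(0))
th=np.radians(2.6);X=np.array([np.cos(th),np.sin(th),0]);Y=np.array([-np.sin(th),np.cos(th),0])
for sx in(-1,1):
  for sy in(-1,1):
    print('handle bottom corner',sx,sy,proj(s,np.array([.4922,-.143,z0+.05])+X*sx*.02+Y*sy*.007))
    print('foot tip',sx,sy) if 0 else None
for d in(X,Y,-X,-Y): print('foot tip z+5',proj(s,np.array([.4922,-.143,z0+.005])+d*.015))
im=s['img'][90:122,212:242].copy()
big=cv2.resize(im,None,fx=18,fy=18,interpolation=cv2.INTER_NEAREST)
cv2.imwrite('pics/z7.png',big[:,:,::-1])
```

```text
collar top [219.28288872 103.20365389] [235.70478094 113.55589709]
collar bot [219.32129687 104.47649989] [235.70310417 114.83700555]
flange top [220.71760463  96.44801211] [234.04976119 104.68465532]
flange bot [220.75250521  97.7575507 ] [234.05189464 106.0022711 ]
handle bottom corner -1 -1 [[233.19151934  96.44995281]]
handle bottom corner -1 1 [[236.06329187  99.54073945]]
handle bottom corner 1 -1 [[218.66370988 101.52308284]]
handle bottom corner 1 1 [[221.45967607 104.6890507 ]]
foot tip z+5 [[222.25536125 116.8989802 ]]
foot tip z+5 [[230.57345314 118.3627594 ]]
foot tip z+5 [[232.87935808 113.02808311]]
foot tip z+5 [[224.65659701 111.59813166]]
```

View pics/z7.png

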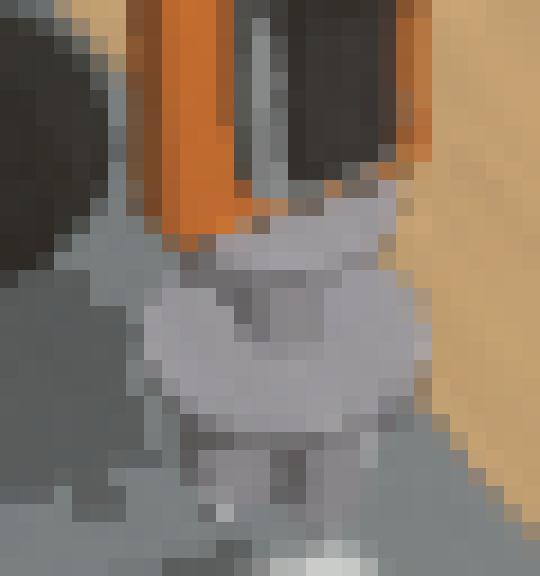

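The collar spans columns 219.4–235.5 against a predicted 219.3–235.7, and the lobes line up with the slots. Vertical positions agree to about 1 px, so I descend gently while watching the force.

```bash
python3 -m creep '0 0 1 0 0;0 0 2 0 0;0 0 3 0 0;0 0 3.8 0 0;0 0 3.8 0 0;0 0 3.8 0 0' 80; python3 go.py .492 -.143 .1 92.6
python3 - <<'E'
from h import *
s=grab('scene','s5');t=grab('top','t5')
a=cv2.resize(t['img'][200:260,325:380],(400,436),interpolation=cv2.INTER_CUBIC)
b=cv2.resize(s['img'][85:145,205:260],(400,436),interpolation=cv2.INTER_CUBIC)
cv2.imwrite('pics/z8.png',np.hstack([a,b])[:,:,::-1])
E
python3 go.py .492 -.143 .1 92.6
```

```text
t: 7.67
position: [0.4915, -0.1433, 0.1113]
tool_rot: [[-0.999, -0.045, -0.002], [-0.045, 0.999, 0.001], [0.002, 0.001, -1.0]]
wrist_force: [-0.4, 0.7, -2.6]
opening: 0.0135
t 7.67 pos [ 0.4915 -0.1433  0.1113] yaw_y 92.58 tilt [-2.2e-03  9.0e-04 -1.0e+00] open 0.0135 F [-0.4  0.7 -2.6] j [-0.37  0.35  1.8   0.    1.   -1.98]
shift cm [-0.05  0.03  1.13] turn -0.0
t 7.77 pos [ 0.4924 -0.1437  0.1123] yaw_y 92.58 tilt [ 1.e-04 -0.e+00 -1.e+00] open 0.0134 F [ 0.8  0.3 -2. ] j [-0.37  0.35  1.79 -0.    1.   -1.98]
shift cm [0.04 0.07 1.23] turn -0.0
```

View pics/z8.png

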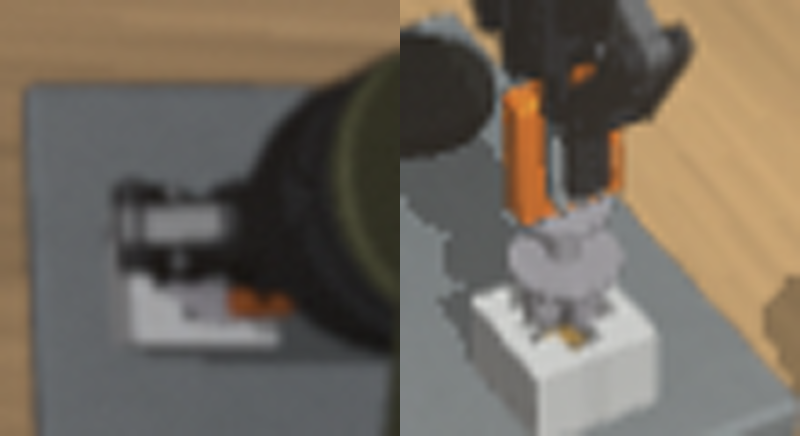

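The key sits centred over the boss: collar at about (565,260), foot lobes just above the cross slots at (565,320), aligned with them. Next, the lead-in.

```bash
python3 -m creep '0 0.05 0.4 0 0;0 0.05 0.7 0 0;0 0.05 0.9 0 0;0 0.05 1.1 0 0;0 0.05 1.1 0 0'; python3 go.py .492 -.143 .0869 92.6
```

```text
t: 8.18
position: [0.492, -0.143, 0.1009]
tool_rot: [[-0.999, -0.045, -0.001], [-0.045, 0.999, 0.0], [0.001, 0.0, -1.0]]
wrist_force: [0.7, -0.3, -2.3]
opening: 0.013
t 8.18 pos [ 0.492  -0.143   0.1009] yaw_y 92.59 tilt [-6.e-04  2.e-04 -1.e+00] open 0.013 F [ 0.7 -0.3 -2.3] j [-0.37  0.36  1.81  0.    0.97 -1.98]
shift cm [-0.  -0.   1.4] turn -0.0
```

```bash
python3 -m creep '0 0 0.2 0 0;0 0 0.4 0 0;0 0 0.4 0 0'; python3 go.py .492 -.143 .0869 92.6
```

```text
t: 8.43
position: [0.4921, -0.143, 0.097]
tool_rot: [[-0.999, -0.045, -0.0], [-0.045, 0.999, 0.0], [0.0, 0.0, -1.0]]
wrist_force: [-0.2, -0.4, -2.7]
opening: 0.013
t 8.43 pos [ 0.4921 -0.143   0.097 ] yaw_y 92.59 tilt [-3.e-04  1.e-04 -1.e+00] open 0.013 F [-0.2 -0.4 -2.7] j [-0.37  0.37  1.81  0.    0.96 -1.98]
shift cm [0.01 0.   1.01] turn -0.0
```

```bash
python3 -m creep '0 0 0.2 0 0;0 0 0.4 0 0;0 0 0.4 0 0;0 0 0.4 0 0' ; python3 -m creep '0 0 0.2 0 0;0 0 0.4 0 0;0 0 0.4 0 0;0 0 0.4 0 0'; python3 go.py .492 -.143 .0869 92.6
```

```text
t: 8.77
position: [0.4923, -0.1431, 0.0937]
tool_rot: [[-0.999, -0.045, 0.0], [-0.045, 0.999, -0.0], [-0.0, -0.0, -1.0]]
wrist_force: [-1.3, 0.4, 4.6]
opening: 0.0131
t: 9.1
position: [0.4924, -0.1431, 0.0898]
tool_rot: [[-0.999, -0.045, 0.001], [-0.045, 0.999, -0.0], [-0.0, -0.0, -1.0]]
wrist_force: [-1.7, -0.1, 6.0]
opening: 0.0131
t 9.1 pos [ 0.4924 -0.1431  0.0898] yaw_y 92.59 tilt [ 5.e-04 -2.e-04 -1.e+00] open 0.0131 F [-1.7 -0.1  6. ] j [-0.37  0.38  1.82  0.    0.94 -1.98]
shift cm [0.04 0.01 0.29] turn -0.0
```

The spring force rises as expected (about 4.6, then 6 N net of weight). I press on towards the stop.

```bash
python3 -m creep '0 0 0.15 0 0;0 0 0.3 0 0;0 0 0.3 0 0;0 0 0.3 0 0' ; python3 -m creep '0 0 0.1 0 0;0 0 0.1 0 0;0 0 0.1 0 0;0 0 0.1 0 0'; python3 go.py .492 -.143 .0869 92.6
```

```text
t: 9.43
position: [0.4924, -0.1431, 0.0871]
tool_rot: [[-0.999, -0.045, 0.001], [-0.045, 0.999, -0.0], [-0.001, -0.0, -1.0]]
wrist_force: [-2.2, 0.7, 8.3]
opening: 0.0129
t: 9.77
position: [0.4924, -0.1431, 0.0869]
tool_rot: [[-0.999, -0.045, 0.001], [-0.045, 0.999, -0.0], [-0.001, -0.001, -1.0]]
wrist_force: [-2.6, 1.1, 15.3]
opening: 0.0131
t 9.77 pos [ 0.4924 -0.1431  0.0869] yaw_y 92.59 tilt [ 1.2e-03 -5.0e-04 -1.0e+00] open 0.0131 F [-2.6  1.1 15.3] j [-0.37  0.38  1.82  0.    0.94 -1.98]
shift cm [ 0.04  0.01 -0.  ] turn -0.0
```

The descent stopped at z = 0.0869, the predicted home height, with force jumping from 8 to 15 N, so the collar is on the rim. I add a small preload and look.

```bash
python3 -m creep '0 0 0.08 0 0;0 0 0.08 0 0;0 0 0.08 0 0;0 0 0.08 0 0;0 0 0.08 0 0;0 0 0.08 0 0'
python3 - <<'E'
from h import *
s=grab('scene','s6');t=grab('top','t6')
b=cv2.resize(s['img'][85:145,205:260],(550,600),interpolation=cv2.INTER_CUBIC)
cv2.imwrite('pics/z9.png',b[:,:,::-1])
E
python3 go.py .492 -.143 .0869 92.6
```

```text
t: 10.27
position: [0.4924, -0.1431, 0.0869]
tool_rot: [[-0.999, -0.045, 0.002], [-0.045, 0.999, -0.001], [-0.002, -0.001, -1.0]]
wrist_force: [-5.5, 2.4, 20.2]
opening: 0.0129
t 10.37 pos [ 0.4924 -0.1431  0.0869] yaw_y 92.59 tilt [ 1.6e-03 -6.0e-04 -1.0e+00] open 0.0129 F [-5.9  2.3 21.3] j [-0.37  0.38  1.83 -0.    0.94 -1.98]
shift cm [ 0.04  0.01 -0.  ] turn -0.0
```

View pics/z9.png

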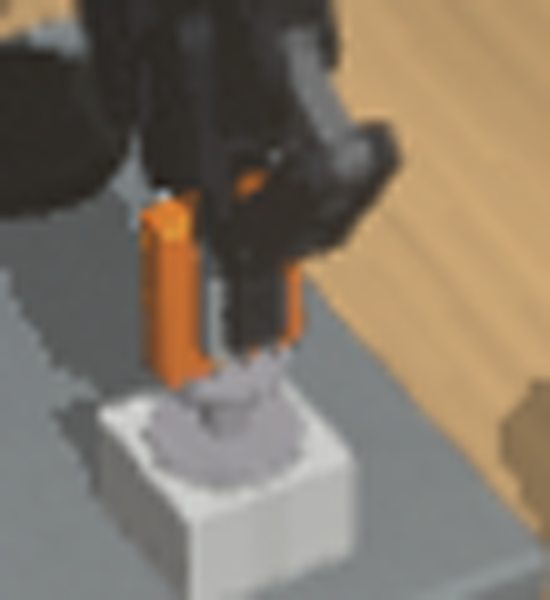

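View pics/s6.png

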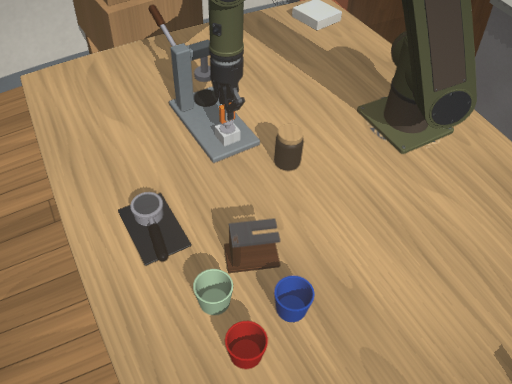

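The collar lies flush on the boss top (about (225,440) in the crop), with the handle still gripped. The cup at (213,292), jar at (289,150) and portafilter at (148,208) are where they were. I hand it in with the push held.

```bash
python3 -c "
from cell import ctrl
print(ctrl.hand_in()); s=ctrl.read_state(); print(s['t'],s['position'],s['wrist_force'],s['opening'])"
```

```text
the job is handed in; nothing more can be done
None
the job is handed in; nothing more can be done
```

The key is home in the tamper station's socket and still gripped and pressed down. I handed the job in at about t = 10.4 s.

**What I did:** I gripped the key's handle, raised it about 5 mm and slid it about 100 mm out along the slot. I then carried it over, turned it about 20° to match the socket and pushed it down against the spring.

**Last checks before handing in:**
- **Home:** the tool stopped at z = 0.0869 m, the height predicted for home. The net upward force rose from 8 N on the spring alone to 21 N, well under the limits. The last picture shows the collar flush on the boss.
- **Grip:** the finger opening read about 13 mm, slightly under the 14 mm handle, and stayed steady throughout. The grip force was set to 80 N.
- **Other objects:** by eye, the cup, jar and portafilter stand where they were in the last picture.

**Disagreements:** before insertion the scene camera showed the key about 1 px higher than predicted, which is within the calibration error; insertion met no resistance. A sideways force of about 6 N remains under the final push. I could not read the state after handing in, so nothing is checked for the second that followed.

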